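# Turn the empty battery pack over and put it on charge

## Robot

A 6-joint arm with a two-finger parallel gripper is mounted at the origin on the work surface. World frame = base frame: x ahead of the robot, y to its left, z up, the work surface at z = 0. Lengths are in m, angles in rad, forces in N, time in s.
With the tool pointing down it reaches from about 0.35 to 0.975 m from the base axis. Payload 4.9 kg.
Tool frame: the origin (TCP) lies on the front face of the gripper's body, between the roots of the fingers; the fingertips stand ctrl.tip_extent ahead of it and the grasp point (between the pads) lies 54 mm ahead of it (ctrl.tip_extent is the distance from the TCP to the fingertips, in m); z points along the fingers, y is the line along which they close (so a half turn about z gives the same grasp; the last joint's range is limited). The gripper opens to 85 mm and grips with 20 to 120 N. Pads are 22 mm wide; open, the fingers measure 114 mm over their backs; the gripper's body (76 mm by 85 mm) begins 54 mm behind the grasp point. The pads swing forward as they close: fully open they stand 13 mm farther back than shut.
Start: joints at [1.179, 0.053, 1.613, -0, 1.476, -0.119], TCP at [0.168, 0.602, 0.304] pointing down, gripper open.
Joint ranges: [-3.01, 3.01], [-1.01, 2.22], [0.06, 2.58], [-1.02, 4.17], [0.09, 2.62], [-3.14, 3.14]. Speed limits (rad/s): [2.57, 2.57, 3.14, 3.14, 3.14, 3.14].

## Interface

Orientations are given as a rotation vector (axis times angle).
In Python, from station import ctrl gives the robot as it stands.
- The arm moves only by the tool apply_moves, never from a script. Its argument "rows" is one flat list of numbers, 6 for each row, row after row: the shift along the tool's x, y, z normalised to -1 to 1, where 1 is 0.6 m, then the turn, a rotation vector about the tool's x, y, z normalised to -1 to 1, where 1 is 90 degrees. A call has 1 to 20 rows; each row is the pose to reach, as a shift and turn from the pose commanded when the call began, along the tool's axes at that moment; what a row does not reach only later rows make up. A row lasts 1/10 s, in which the tool goes at most 50 mm and 8.59 degrees, less where a joint would pass 70% of its speed; a pose out of reach is approached as far as the arm can. A call with a number of a shift or a turn outside -1 to 1 is refused whole. A call with a gripper value outside its range is refused whole. "grip" is the opening, from 0 (shut) to 1 (fully open), set as the call begins (left out, the last holds). The fingers move at their own pace and stop on an object; "grip_force" is the grip in N (left out, the last holds). Time passes only in rows, so rows that repeat a pose let the fingers close. It gives the time, the measured TCP pose, the force, the opening and the grip force at its end, in the units of the state.
- ctrl.get_obs(): the state, without advancing time (a new reading comes with each control period).
- ctrl.get_image(name): name is "scene" or "top" or "wrist"; returns (picture, depth): 384x512x3 uint8, blue, green, red; 384x512 float32, m along the optical axis (not along the pixel's ray), 0 where there is no reading.
- ctrl.camera_model(name): a dict with "mtx" (3x3 intrinsics, pixels), "R" (3x3) and "t" (3): a world point X has camera coordinates R X + t; the wrist camera has in their place "tool_from_camera" (4x4, takes a point from camera to tool coordinates, whose origin is the TCP and whose axes are the flange's). Camera axes: x right, y down, z forward; pixel columns grow to the right and rows downward; lengths in m; the calibration is good to about 2 mm. A picture is of the moment at which its call begins: read the wrist's pose just before it. camera_model takes no time and is no camera call.
- ctrl.finish_job(): hands the job in; it is judged then, once.
The state is a dict: "t": time; "q": joint angles; "dq": joint speeds; "effort": joint torques, N m; "tool_pos": TCP position; "tool_rot": TCP orientation; "contact_force": force on the tool from outside, world axes, zero at the start; "wrist_torque": the same for the moment, N m; "opening": finger opening in m; "grip_force": force on a finger pad.
Only numpy, scipy, OpenCV 4.12 (cv2) and the standard library are available. Lean on these libraries where they do the work, as an engineer would, in place of code of your own. Each camera call takes 0.05 s, during which the arm holds its last target. There are 200 camera calls.

## Task

Two battery packs for the cordless polisher lie on the bench; the empty one has been left upside down, with its contact foot facing up. Turn that pack right way up and set it on the charger so that its foot sits fully home in the bay, with the pack's contact end towards the charger's display, and let go. Do not drop or throw the pack, leave the other pack where it is and knock no bottle or jar over.

Things in the scene. Friction and masses are not known exactly. Their poses are not given: they have to be found in the camera images.
- pack_a_center (a point): Shell centre of the empty pack: a black box 78 mm long (own x) x 60 wide (own y) x 46 high (own z), 0.25 to 0.42 kg, gripped across the 60 mm. Own z points from its foot side to its plain top (ridges, metal plate): down at the start, when this point is 23 mm above the bench. Ends and sides are flat: it also stands on an end (this point 39 mm up) or a side (30 mm up).
- pack_a_end (a point): Centre of the empty pack's contact end face: 39 mm from its centre along own +x. At the start the pack's length lies roughly along world y, this end towards +y.
- pack_a_foot (a point): Outer face centre of the empty pack's contact foot: a grey block 50 mm (own x) x 40 mm (own y) that stands 10 mm out of the shell, with brass contact blades near the contact end. This point is 8 mm towards the contact end (own +x) and 33 mm towards the foot side (own -z) from the shell centre.
- pack_b_center (a point): The other pack, full, the same shape, standing right way up on its foot (shell centre 33 mm above the bench, own z up). The two packs may have swapped places, 0.18 m or more apart. It must stay where it is.
- bay (a point): Where the shell centre of a fully seated pack comes, 53 mm above the bench; own x points towards the display, z up. The charger is a grey plinth fixed to the bench, 134 mm (x) x 110 mm (y), 30 mm high, from 54 mm behind this point to 80 mm ahead of it (own x). A seated pack's shell rests on the plinth's top, its axes along those of this point.
- recess (a point): Centre of the mouth of the recess that takes the pack's foot, on the plinth's top: 58 mm (own x) x 48 mm (own y), 14 mm deep, so 4 mm to spare on each side of the foot. It lies 8 mm along own +x and 23 mm below the bay point.
- display (a point): Top centre of the charger's black display hump, 30 mm (own x) x 100 mm (own y), standing 12 mm higher than the plinth; 63 mm along own +x from the bay point. It keeps a pack that is the wrong way round from going home.
- bay_end (a point): Where the centre of the contact end face of a fully seated pack comes: 39 mm from the bay point along its own +x, towards the display.
- spray_a: A white spray bottle, 72 mm across and 208 mm high, standing beyond the packs; origin at the centre of its underside, z up.
- polish_a: A grey polish bottle, 60 mm across and 170 mm high, standing beyond the packs; origin at the centre of its underside, z up.
- wax_jar: A wax jar, 80 mm across and 55 mm high, standing on the robot's side of the charger; origin at the centre of its underside, z up.
Mind the look-alikes: they are no part of the job. Leave any brown, green or red look-alike of the part that bears pack_a_center alone.

How it is judged:
At the end, for the whole second after the job is handed in: The empty pack sits right way up (within 0.08 rad) in the charger's bay: its centre within 8 mm of the bay point, its contact end within 12 mm of the bay's display end, at rest and released; the other pack is within 20 mm of where it was (distance between pack_a_center and bay below 0.008 m and distance between pack_a_end and bay_end below 0.012 m and angle between pack_a_center's own z axis and vertical below 0.08 rad and linear speed of pack_a below 0.02 m/s and distance of pack_b_center from where it was at the start of the episode below 0.02 m); the robot touches nothing.
It fails at once if the empty pack is dropped or thrown (over 0.75 m/s with no finger on it) (linear speed of pack_a above 0.75 m/s and contact force between the fingers and pack_a below 0.1 N).
It fails at once if the other pack is moved more than 20 mm (distance of pack_b_center from where it was at the start of the episode above 0.02 m).
It fails at once if a bottle or the jar is knocked over (angle between any of spray_a, polish_a, wax_jar's own z axis and vertical above 0.6 rad).
It also fails if it takes over 72 s, if anything falls off the work surface, if the arm or the gripper's body presses on something with over 40 N, if the wrist force passes 120 N, or if a joint passes its speed limit or range.

## Working session

There is one attempt and no reset: what is moved stays moved. The work goes in short steps, Python scripts to look and compute and a tool call to move; the robot and the scene stay as the last step left them, time stands still between calls to the robot, and variables do not carry over. Pictures are saved under pics/ and viewed, at most 10 in all, crops included, and the job is handed in when it is done.

Besides the shell and the picture viewer there is one more tool, called after "Call:" as name(argument=value, ...) on one line, values as JSON. apply_moves: Moves the arm, as the interface text tells. Its arguments: {"type":"object","properties":{"rows":{"type":"array","items":{"type":"number"}},"grip":{"type":"number"},"grip_force":{"type":"number"}},"required":["rows"]}

```bash
mkdir -p pics; ls
cat > h.py <<'E'
import numpy as np, cv2
from scipy.spatial.transform import Rotation as Ro
from station import ctrl
def snap(name,fn=None):
    o=ctrl.get_obs(); im,d=ctrl.get_image(name); im=np.array(im)
    if fn: cv2.imwrite('pics/'+fn,im)
    m=ctrl.camera_model(name); K=np.array(m['mtx'])
    v,u=np.mgrid[0:384,0:512]
    P=np.stack([(u-K[0,2])/K[0,0]*d,(v-K[1,2])/K[1,1]*d,d],-1)
    if 'R' in m: W=(P-np.array(m['t']))@np.array(m['R'])
    else:
        T=np.array(m['tool_from_camera']); P=P@T[:3,:3].T+T[:3,3]
        W=P@Ro.from_rotvec(o['tool_rot']).as_matrix().T+o['tool_pos']
    W[d==0]=np.nan
    return im,W
E
python3 - <<'E'
from h import *
o=ctrl.get_obs(); print(o, ctrl.tip_extent, Ro.from_rotvec(o['tool_rot']).as_matrix().round(3))
for n in('top','scene'):
    im,W=snap(n,n+'1.png'); np.savez(n+'1.npz',im=im,W=W)
a=cv2.imread('pics/top1.png');b=cv2.imread('pics/scene1.png')
cv2.imwrite('pics/both.png',cv2.resize(np.vstack([a,b]),None,fx=.78,fy=.78))
E
```

```text
pics
{'t': 0.0, 'q': array([ 1.17896872e+00,  5.33856957e-02,  1.61426212e+00, -1.35736067e-05,
        1.47598772e+00, -1.18980656e-01]), 'dq': array([-0.00051548, -0.00085404, -0.00092921, -0.00073492, -0.00011773,
        0.00081257]), 'effort': array([ 2.65446060e-04, -3.93687379e+01, -3.70172846e+01, -6.22465927e-05,
        7.20426717e-03,  4.79014631e-06]), 'tool_pos': array([0.16823541, 0.60145495, 0.30266403]), 'tool_rot': array([-4.27188151e-01, -3.11190370e+00,  3.10971215e-03]), 'contact_force': array([ 0.40017665, -0.26153256, -0.12138958]), 'wrist_torque': array([0.02371048, 0.02814492, 0.00785935]), 'grip_force': 0.0, 'opening': 0.08557757424248612} 0.0726 [[-0.963  0.269 -0.001]
 [ 0.269  0.963 -0.002]
 [ 0.    -0.002 -1.   ]]
```

View pics/top1.png

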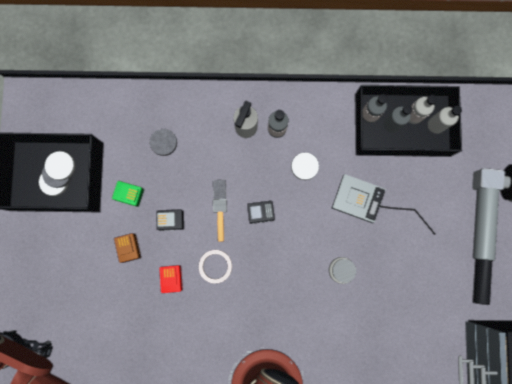

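View pics/scene1.png

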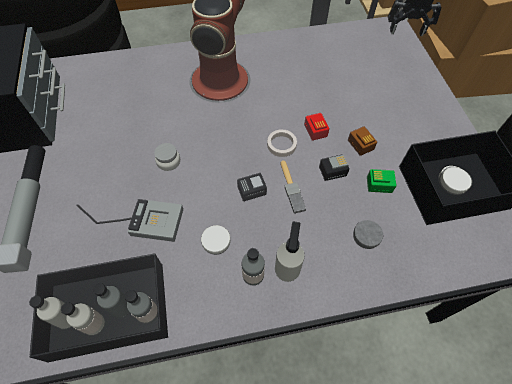

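The top view shows two black packs, at (170,219) and (261,212), plus green, brown and red look-alikes. The pack at (170,219) has a grey block with brass at one end, so it looks like the upside-down one. The pack at (261,212) shows a metal plate, so it looks right way up. The charger is at (358,198) with its display at (375,203). I'll confirm this in an enlarged crop and measure.

Run:
```python
from h import *
im=cv2.imread('pics/top1.png'); s=cv2.imread('pics/scene1.png')
A=cv2.resize(im[185:245,140:290],(800,320),interpolation=3)
B=cv2.resize(s[150:200,230:360],(416,160),interpolation=3)
C=cv2.resize(im[165:235,325:395],(240,240),interpolation=3)
out=np.zeros((570,800,3),np.uint8); out[:320]=A; out[325:485,:416]=B; out[325:565,430:670]=C
cv2.imwrite('pics/crop1.png',out)
W=np.load('top1.npz')['W']
def reg(u0,u1,v0,v1,z0,z1):
    w=W[v0:v1,u0:u1].reshape(-1,3); return w[(w[:,2]>z0)&(w[:,2]<z1)]
def rect(n,w):
    r=cv2.minAreaRect((w[:,:2]*1000).astype(np.float32)); print(n,len(w),np.round(r[0],1),np.round(r[1],1),round(r[2],1),'z',w[:,2].mean().round(4),np.median(w[:,:2],0).round(4))
rect('A foot',reg(145,195,200,240,.052,.07)); rect('A shell',reg(145,195,200,240,.035,.07));rect('A shelltop',reg(145,195,200,240,.042,.050))
rect('B top',reg(240,285,195,230,.045,.07))
rect('charger',reg(325,392,170,228,.024,.05)); rect('disp',reg(325,392,170,228,.037,.05)); 
rect('recess',reg(345,367,185,210,.008,.024))
for n,b in dict(spray=(225,260,95,140),polish=(265,292,105,140),jar=(325,360,252,290),white=(285,325,150,182)).items():
    w=reg(*b,.03,.3); print(n,w.mean(0).round(3),w[:,2].max()) if len(w) else print(n)
print(W[240:380:20,267],W[190,100:300:40])
```

```text
A foot 187 [488.6 307.3] [55.1 54.7] 82.9 z 0.0567 [0.4859 0.308 ]
A shell 524 [486.4 299.5] [59.9 78.9] 3.4 z 0.0496 [0.4859 0.2978]
A shelltop 226 [486.  299.5] [59.8 78.3] 4.6 z 0.0458 [0.4843 0.2823]
B top 519 [512.4  25.2] [59.7 77.6] 7.8 z 0.0553 [0.5132 0.0261]
charger 1251 [ 560.2 -274.3] [134.9 111.6] 70.5 z 0.0327 [ 0.5569 -0.2783]
disp 312 [ 558.3 -277. ] [122.8 105.6] 69.5 z 0.0414 [ 0.5451 -0.3199]
recess 292 [ 565.3 -268.3] [66.  75.3] 85.2 z 0.0164 [ 0.5634 -0.2719]
spray [0.767 0.072 0.147] 0.21365328989598537
polish [ 0.768 -0.021  0.114] 0.17762230927556066
jar [ 0.342 -0.22   0.053] 0.06432455095974038
white [ 0.657 -0.107  0.032] 0.03715466624939459
[[ 4.29118494e-01  3.25165636e-03  2.02217781e-03]
 [ 3.68230780e-01  2.55429894e-03 -1.29550996e-03]
 [ 3.08158782e-01  2.10322632e-03  4.72716129e-03]
 [ 2.47982969e-01  1.33842389e-03 -1.51767976e-03]
 [ 1.89346933e-01  8.73776478e-04  3.40542258e-03]
 [ 1.30790059e-01  2.82500223e-04  3.32926172e-03]
 [ 7.42773217e-02 -1.02326735e-04  1.05455569e-02]] [[5.76254440e-01 5.20854623e-01 7.90864808e-03]
 [5.73581246e-01 3.89280766e-01 4.31144366e-02]
 [5.80420898e-01 2.75065045e-01 4.30389870e-04]
 [5.80219848e-01 1.49807162e-01 1.52048640e-02]
 [5.83006602e-01 2.65901620e-02 5.87419002e-03]]
```

View pics/crop1.png

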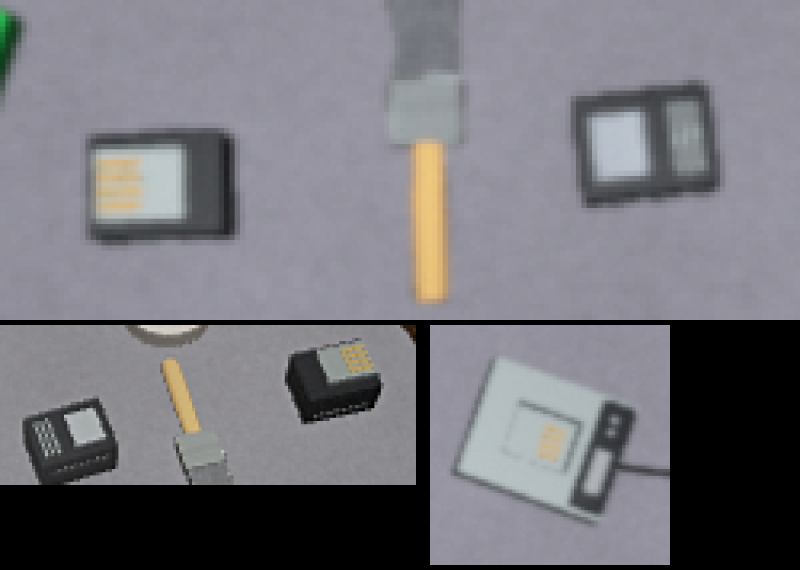

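The crop confirms it. The pack at (170,219) is black and shows its foot and brass blades facing up at its +y end, so it is the empty pack. The pack at (261,212) shows its metal plate and ridges, so it is the full pack and I'll leave it. The charger's display faces -y, about 250°.

I'll write a row helper and move above the empty pack, passing through a few poses that let me fit the kinematics.

```bash
cat >> h.py <<'E'
def down(a,tilt=0):   # tool y at world angle a (deg), pointing down, then turned by tilt about its y
    a=np.radians(a); y=np.array([np.cos(a),np.sin(a),0]); z=np.array([0,0,-1.])
    return np.c_[np.cross(y,z),y,z]@Ro.from_euler('y',tilt,degrees=True).as_matrix()
G=.054
def tcp(g,R): return np.array(g)-G*R[:,2]   # TCP for a grasp point
def rows(targets,start=None):
    o=ctrl.get_obs(); p0,R0=(o['tool_pos'],Ro.from_rotvec(o['tool_rot']).as_matrix()) if start is None else start
    for p,R in targets:
        d=R0.T@(np.array(p)-p0)/.6; w=Ro.from_matrix(R0.T@R).as_rotvec()/(np.pi/2)
        print(np.r_[d,w].round(4).tolist(), 'mm',round(600*np.linalg.norm(d)),'deg',round(90*np.linalg.norm(w)))
E
python3 - <<'E'
from h import *
rows([((.35,.47,.40),down(45,20)),((.486,.299,.22),down(3.5))])
E
```

```text
[-0.3508, -0.1297, -0.1619, -0.0581, 0.2175, 0.3228] mm 245 deg 35
[-0.6459, -0.3425, 0.1384, -0.0011, 0.0006, 0.7874] mm 446 deg 71
```

Call:
apply_moves(rows=[-0.35,-0.13,-0.16,-0.058,0.218,0.323,-0.35,-0.13,-0.16,-0.058,0.218,0.323,-0.35,-0.13,-0.16,-0.058,0.218,0.323,-0.35,-0.13,-0.16,-0.058,0.218,0.323,-0.35,-0.13,-0.16,-0.058,0.218,0.323,-0.35,-0.13,-0.16,-0.058,0.218,0.323], grip=1)

```text
t: 0.7
tool_pos: [0.3538, 0.4678, 0.4024]
tool_rot: [-1.085, -2.597, -0.199]
contact_force: [-0.9, 0.1, 0.3]
opening: 0.0854
grip_force: 0.0
```

Run:
```python
from h import *
import json
def log():
    o=ctrl.get_obs(); open('q.log','a').write(json.dumps([list(o['q']),list(o['tool_pos']),list(o['tool_rot'])])+'\n'); return o
o=log(); print(o['t'],o['q'].round(3))
open('q.log','a').write(json.dumps([[1.17896872,.0533856957,1.61426212,-1.36e-5,1.47598772,-.118980656],[0.16823541,0.60145495,0.30266403],[-.427188151,-3.1119037,.00310971]])+'\n')
rows([((.486,.299,.22),down(3.5))])
```

```text
0.7 [ 0.674 -0.092  1.614  0.349  1.647 -0.083]
[-0.4375, -0.0421, 0.164, -0.0765, -0.2138, 0.4523] mm 281 deg 46
```

Call:
apply_moves(rows=[-0.437,-0.042,0.164,-0.076,-0.214,0.452,-0.437,-0.042,0.164,-0.076,-0.214,0.452,-0.437,-0.042,0.164,-0.076,-0.214,0.452,-0.437,-0.042,0.164,-0.076,-0.214,0.452,-0.437,-0.042,0.164,-0.076,-0.214,0.452,-0.437,-0.042,0.164,-0.076,-0.214,0.452,-0.437,-0.042,0.164,-0.076,-0.214,0.452])

```text
t: 1.4
tool_pos: [0.4805, 0.3003, 0.2121]
tool_rot: [-2.143, -2.291, 0.021]
contact_force: [-0.2, -0.4, 0.1]
opening: 0.0849
grip_force: 0.0
```

```bash
cat >> h.py <<'E'
import json
from scipy.optimize import least_squares
def log():
    o=ctrl.get_obs(); open('q.log','a').write(json.dumps([list(o['q']),list(o['tool_pos']),list(o['tool_rot'])])+'\n'); return o
def fk(q,p):
    a,h,L1,e,L2,L3=p; r=lambda ax,v: Ro.from_euler(ax,v)
    A=r('z',q[0]); B=A*r('y',q[1]); C=A*r('y',q[1]+q[2]); D=C*r('z',q[3])*r('y',q[4])*r('z',q[5]+np.pi/2)
    return A.apply([a,0,h])+B.apply([0,0,L1])+C.apply([e,0,L2])+D.apply([0,0,L3]),D.as_matrix()
def fit():
    D=[json.loads(l) for l in open('q.log')]
    f=lambda p: np.r_[np.concatenate([fk(d[0],p)[0]-d[1] for d in D]),(p-P0)*1e-4]
    P0=np.array([0,.35,.4,0,.4,.25]); s=least_squares(f,P0)
    return s.x,f(s.x)[:-6],[np.degrees(np.linalg.norm(Ro.from_matrix(fk(d[0],s.x)[1].T@Ro.from_rotvec(d[2]).as_matrix()).as_rotvec())) for d in D]
E
python3 - <<'E'
from h import *
log(); p,r,a=fit(); print(p.round(4),(r*1000).round(1),np.round(a,2))
im,W=snap('wrist','w1.png')
w=W.reshape(-1,3); w=w[np.isfinite(w[:,0])&(np.hypot(w[:,0]-.486,w[:,1]-.299)<.075)]
for n,lo,hi in (('foot',.051,.065),('shell',.038,.065),('shelltop',.040,.050)):
    x=w[(w[:,2]>lo)&(w[:,2]<hi)]; r=cv2.minAreaRect((x[:,:2]*1000).astype(np.float32)); print(n,len(x),np.round(r,1) if 0 else r,x[:,2].mean())
E
```

```text
[0.0457 0.4886 0.3868 0.0995 0.5668 0.4228] [  0.3  -0.6   2.3  68.5 -28.4  -4.5  31.1 -67.6   2.2] [0. 0. 0.]
foot 3797 ((487.9820861816406, 306.9535217285156), (40.05768966674805, 50.56133270263672), 3.3378360271453857) 0.05579297353789552
shell 7640 ((488.42303466796875, 299.4964599609375), (59.95613098144531, 77.3549575805664), 3.3986918926239014) 0.05049968336207191
shelltop 3807 ((488.4248352050781, 299.486083984375), (59.986385345458984, 77.30461883544922), 3.4862217903137207) 0.045300460145845066
```

View pics/w1.png

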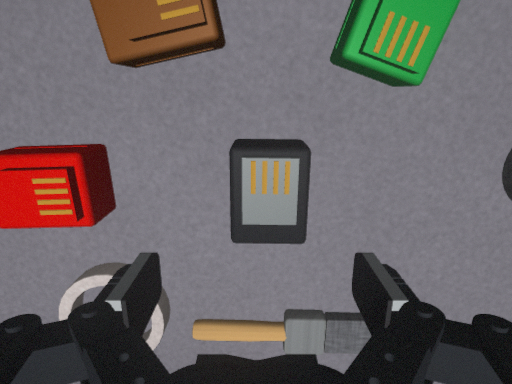

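The wrist view shows the pack at (270,190) with its brass blades up (+y). Its centre is (0.488, 0.2995) and own x points to 93.4°. My kinematic model's orientations are exact, but it lacks a lateral offset. Two tilted poses will pin that down.

Call:
apply_moves(rows=[0,0,-0.08,0,0.36,0,0,0,-0.08,0,0.36,0,0,0,-0.08,0,0.36,0,0,0,-0.08,0,0.36,0,0,0,-0.08,0,0.36,0])

```text
t: 1.95
tool_pos: [0.4818, 0.3021, 0.2655]
tool_rot: [-1.829, -1.956, -0.525]
contact_force: [-1.0, -0.6, -0.8]
opening: 0.0853
grip_force: 0.0
```

```bash
python3 -c "
from h import *
print(log()['q'].round(3)); rows([((.45,.2995,.26),down(3.4,-32))])"
```

```text
[ 0.232 -0.131  1.911  0.578  1.311  0.027]
[-0.0057, -0.0531, 0.0076, -0.0032, -0.7145, 0.0061] mm 32 deg 64
```

Call:
apply_moves(rows=[0,-0.05,0,0.1,-0.71,0,0,-0.05,0,0.1,-0.71,0,0,-0.05,0,0.1,-0.71,0,0,-0.05,0,0.1,-0.71,0,0,-0.05,0,0.1,-0.71,0,0,-0.05,0,0.1,-0.71,0,0,-0.05,0,0.1,-0.71,0,0,-0.05,0,0.1,-0.71,0,0,-0.05,0,0.1,-0.71,0])

```text
t: 2.85
tool_pos: [0.4517, 0.3029, 0.2655]
tool_rot: [1.831, 2.058, -0.689]
contact_force: [-0.2, -0.2, 0.0]
opening: 0.0856
grip_force: 0.0
```

Run:
```python
import re
s=open('h.py').read()
i=s.index('def fk'); s=s[:i]+'''def fk(q,p):
    a,h,L1,e,L2,L3,s,w,k=p; r=lambda ax,v: Ro.from_euler(ax,v)
    A=r('z',q[0]); B=A*r('y',q[1]); C=A*r('y',q[1]+q[2]); F=C*r('z',q[3]); E=F*r('y',q[4]); D=E*r('z',q[5]+np.pi/2)
    return A.apply([a,s,h])+B.apply([0,0,L1])+C.apply([e,0,L2])+F.apply([k,w,0])+D.apply([0,0,L3]),D.as_matrix()
def fit():
    D=[json.loads(l) for l in open('q.log')]
    P0=np.array([0,.35,.4,0,.4,.25,0,0,0])
    f=lambda p: np.r_[np.concatenate([fk(d[0],p)[0]-d[1] for d in D]),(p-P0)*1e-3]
    x=least_squares(f,P0).x; return x,f(x)[:-9]
'''
open('h.py','w').write(s)
from h import *
print(log()['q'].round(3)); p,r=fit(); print(p.round(4),(r*1000).round(1))
```

```text
[ 0.603  0.108  1.676 -0.409  1.763  0.49 ]
[0.     0.238  0.4264 0.0957 0.6099 0.2069 0.0742 0.     0.    ] [ 0.  0. -0. -0. -0. -0. -0. -0.  0.  0.  0.  0. -0. -0.  0.]
```

The kinematics now fit exactly. Next I'll scan which tool tilts are reachable, to plan the flip.

```bash
cat >> h.py <<'E'
LO=np.array([-3.01,-1.01,.06,-1.02,.09,-3.14])+.03; HI=np.array([3.01,2.22,2.58,4.17,2.62,3.14])-.03
PK=fit()[0]
def ik(p,R,q0):
    def f(q):
        x,r=fk(q,PK); return np.r_[(x-p)*5,Ro.from_matrix(r.T@R).as_rotvec()]
    s=least_squares(f,np.clip(q0,LO+1e-3,HI-1e-3),bounds=(LO,HI),max_nfev=60); return s.x,np.linalg.norm(s.fun)
E
python3 - <<'E'
from h import *
q0=ctrl.get_obs()['q']
for g in ((.488,.30,.06),(.5,.2,.06),(.6,.25,.06)):
  for a in range(-180,180,30):
    R=down(a); best=None
    for q5 in (0,):
        for q6 in (-2,-.5,.5,2):
            s=q0.copy(); s[3]=0; s[5]=q6; q,e=ik(tcp(g,R),R,s)
            if e<1e-3: best=q;break
    if best is None: print(g,a,'no');continue
    lim=[]
    for sg in(1,-1):
        q=best.copy(); t=0
        while abs(t)<110:
            R=down(a,t+5*sg); qn,e=ik(tcp(g,R),R,q)
            if e>2e-3 or np.abs(qn-q).max()>.6: break
            q=qn;t+=5*sg
        lim.append((t,q.round(1).tolist()))
    print(g,a,best[5].round(2),lim)
E
```

```text
(0.488, 0.3, 0.06) -180 -2.72 [(85, [0.8, 0.8, 1.4, -1.0, 2.1, -2.3]), (-20, [0.3, 0.1, 2.0, 0.4, 1.0, -3.1])]
(0.488, 0.3, 0.06) -150 3.04 [(0, [0.4, 0.1, 1.9, 0.0, 1.1, 3.0]), (-110, [0.0, 0.9, 1.6, 1.4, 2.1, 2.2])]
(0.488, 0.3, 0.06) -120 2.52 [(30, [0.6, 0.1, 2.0, -0.6, 0.9, 3.1]), (-110, [0.1, 1.0, 1.4, 1.1, 2.4, 2.3])]
(0.488, 0.3, 0.06) -90 1.99 [(45, [0.6, -0.1, 2.2, -1.0, 0.5, 3.0]), (-95, [0.3, 1.0, 1.2, 0.5, 2.6, 2.0])]
(0.488, 0.3, 0.06) -60 1.47 [(50, [0.4, -0.2, 2.4, 0.9, 0.2, 0.5]), (-90, [0.5, 1.0, 1.1, -0.1, 2.6, 1.5])]
(0.488, 0.3, 0.06) -30 0.94 [(110, [0.0, 0.6, 2.2, 2.2, 1.7, -1.3]), (-105, [0.6, 1.1, 1.2, -0.9, 2.6, 0.9])]
(0.488, 0.3, 0.06) 0 0.42 [(110, [-0.0, 0.7, 1.9, 1.7, 1.9, -1.1]), (-85, [0.8, 0.8, 1.4, -1.0, 2.1, 0.8])]
(0.488, 0.3, 0.06) 30 -0.1 [(110, [0.0, 0.9, 1.6, 1.4, 2.1, -0.9]), (-60, [0.8, 0.4, 1.8, -1.0, 1.5, 0.7])]
(0.488, 0.3, 0.06) 60 -0.63 [(110, [0.1, 1.0, 1.4, 1.1, 2.4, -0.8]), (-45, [0.7, 0.1, 2.0, -1.0, 1.0, 0.3])]
(0.488, 0.3, 0.06) 90 -1.15 [(95, [0.3, 1.0, 1.2, 0.5, 2.6, -1.1]), (-45, [0.6, -0.1, 2.2, -1.0, 0.5, -0.2])]
(0.488, 0.3,
[... 2102 characters left out ...]
7, -1.1]), (-90, [0.5, 1.1, 1.0, -0.9, 2.4, 0.8])]
(0.6, 0.25, 0.06) 0 0.28 [(110, [-0.1, 0.8, 1.7, 1.7, 1.9, -0.9]), (-70, [0.6, 0.8, 1.3, -0.9, 1.9, 0.7])]
(0.6, 0.25, 0.06) 30 -0.24 [(110, [-0.1, 1.0, 1.4, 1.4, 2.2, -0.7]), (-50, [0.6, 0.4, 1.7, -0.9, 1.3, 0.5])]
(0.6, 0.25, 0.06) 60 -0.77 [(110, [0.1, 1.1, 1.1, 1.2, 2.6, -0.6]), (-45, [0.5, 0.2, 1.9, -1.0, 0.8, 0.1])]
(0.6, 0.25, 0.06) 90 -1.29 [(85, [0.2, 1.1, 0.9, 0.4, 2.6, -1.2]), (-45, [0.4, 0.1, 2.1, -0.9, 0.4, -0.4])]
(0.6, 0.25, 0.06) 120 -1.81 [(80, [0.3, 1.1, 0.9, -0.3, 2.5, -1.9]), (-50, [0.2, 0.0, 2.2, 1.2, 0.3, -3.0])]
(0.6, 0.25, 0.06) 150 -2.34 [(90, [0.5, 1.1, 1.0, -0.9, 2.4, -2.3]), (-40, [0.1, 0.1, 2.0, 0.9, 0.8, -3.1])]
```

With tool y along the pack's width, the pack can be turned in place over a tilt range of -85° to +110°. The plan:
1. Grasp at -30° tilt, turn 90°, and stand the pack on its plain end.
2. Regrasp, turn 90° more, and set it on its foot.
3. Regrasp vertically and place it in the charger.

```bash
cat >> h.py <<'E'
def reach(ts):
    q=ctrl.get_obs()['q']
    for p,R in ts:
        qn,e=ik(p,R,q); print('ik',qn.round(2).tolist(),'err',e.round(4),'dq',np.abs(qn-q).max().round(2)); q=qn
E
python3 - <<'E'
from h import *
R=down(3.4,-30); g=np.array([.488,.2995,.027]); t=[(tcp(g-.09*R[:,2],R),R),(tcp(g,R),R)]
rows(t); reach(t)
E
```

```text
[0.1874, 0.0896, 0.0933, -0.0787, 0.0209, 0.0575] mm 137 deg 9
[0.1914, 0.1083, 0.2421, -0.0787, 0.0209, 0.0575] mm 196 deg 9
ik [0.67, 0.32, 1.62, -0.42, 1.52, 0.7] err 0.0 dq 0.24
ik [0.61, 0.37, 1.71, -0.45, 1.38, 0.71] err 0.0 dq 0.15
```

Call:
apply_moves(rows=[0.187,0.09,0.093,-0.079,0.021,0.058,0.187,0.09,0.093,-0.079,0.021,0.058,0.187,0.09,0.093,-0.079,0.021,0.058,0.187,0.09,0.093,-0.079,0.021,0.058,0.187,0.09,0.093,-0.079,0.021,0.058,0.187,0.09,0.093,-0.079,0.021,0.058])

```text
t: 3.45
tool_pos: [0.4856, 0.3692, 0.155]
tool_rot: [1.87, 1.974, -0.494]
contact_force: [0.5, 1.3, 0.3]
opening: 0.0853
grip_force: 0.0
```

Run:
```python
from h import *
o=ctrl.get_obs(); R0=Ro.from_rotvec(o['tool_rot']).as_matrix(); print((o['tool_pos']+G*R0[:,2]).round(4))
R=down(3.4,-30); g=np.array([.488,.2995,.027]); rows([(tcp(g-.04*R[:,2],R),R),(tcp(g,R),R)])
```

```text
[0.4872 0.3424 0.1081]
[0.0057, -0.003, 0.0861, 0.0005, -0.0024, -0.0037] mm 52 deg 0
[0.0055, -0.003, 0.1528, 0.0005, -0.0024, -0.0037] mm 92 deg 0
```

Call:
apply_moves(rows=[0.005,-0.003,0.05,0,-0.002,-0.004,0.005,-0.003,0.1,0,-0.002,-0.004,0.005,-0.003,0.13,0,-0.002,-0.004,0.005,-0.003,0.152,0,-0.002,-0.004,0.005,-0.003,0.152,0,-0.002,-0.004,0.005,-0.003,0.152,0,-0.002,-0.004])

```text
t: 4.05
tool_pos: [0.4861, 0.3262, 0.0727]
tool_rot: [1.863, 1.979, -0.501]
contact_force: [0.3, 0.9, -0.1]
opening: 0.0855
grip_force: 0.0
```

Call:
apply_moves(rows=[0,0,0,0,0,0,0,0,0,0,0,0,0,0,0,0,0,0,0,0,0,0,0,0,0,0,0,0,0,0,0,0,0,0,0,0,0,0,0,0,0,0,0,0,0,0,0,0], grip=0, grip_force=60)

```text
t: 4.85
tool_pos: [0.4864, 0.3271, 0.073]
tool_rot: [1.862, 1.979, -0.499]
contact_force: [1.6, 5.1, 5.3]
opening: 0.0592
grip_force: 67.2
```

Run:
```python
from h import *
o=ctrl.get_obs(); R0=Ro.from_rotvec(o['tool_rot']).as_matrix(); g0=(o['tool_pos']+G*R0[:,2]); print(g0.round(4),o['opening'],o['grip_force'])
t=[((0,0,.06),0)]+[((0,0,.09),x) for x in range(8,91,8)]+[((0,0,.09),90)]
ts=[(tcp(g0+np.array(d),Rr),Rr) for d,x in t for Rr in [R0@Ro.from_euler('y',x,degrees=True).as_matrix()]]
rows(ts); reach(ts)
```

```text
[0.488  0.3001 0.0263] 0.05923447999118014 67.17101812362671
[-0.05, -0.0, -0.0866, 0.0, 0.0, 0.0] mm 60 deg 0
[-0.0875, -0.0001, -0.1291, 0.0, 0.0889, -0.0] mm 94 deg 8
[-0.0997, -0.0001, -0.1265, -0.0, 0.1778, -0.0] mm 97 deg 16
[-0.1115, -0.0001, -0.1222, -0.0, 0.2667, -0.0] mm 99 deg 24
[-0.1226, -0.0001, -0.1163, -0.0, 0.3556, -0.0] mm 101 deg 32
[-0.1328, -0.0001, -0.1089, -0.0, 0.4444, -0.0] mm 103 deg 40
[-0.1418, -0.0001, -0.1002, -0.0, 0.5333, -0.0] mm 104 deg 48
[-0.1496, -0.0001, -0.0903, -0.0, 0.6222, -0.0] mm 105 deg 56
[-0.1558, -0.0001, -0.0794, -0.0, 0.7111, -0.0] mm 105 deg 64
[-0.1605, -0.0001, -0.0677, 0.0, 0.8, -0.0] mm 105 deg 72
[-0.1636, -0.0001, -0.0556, 0.0, 0.8889, -0.0] mm 104 deg 80
[-0.1649, -0.0001, -0.0431, 0.0, 0.9778, -0.0] mm 102 deg 88
[-0.1649, -0.0001, -0.0399, 0.0, 1.0, -0.0] mm 102 deg 90
ik [0.62, 0.29, 1.7, -0.44, 1.46, 0.67] err 0.0 dq 0.09
ik [0.57, 0.19, 1.73, -0.34, 1.42, 0.59] err 0.0 dq 0.11
ik [0.52, 0.13, 1.77, -0.22, 1.35, 0.52] err 0.0 dq 0.11
ik [0.47, 0.08, 1.82, -0.1, 1.29, 0.43] err 0.0 dq 0.12
ik [0.41, 0.04, 1.86, 0.04, 1.23, 0.33] err 0.0 dq 0.14
ik [0.34, 0.01, 1.9, 0.18, 1.19, 0.22] err 0.0 dq 0.15
ik [0.28, -0.01, 1.93, 0.33, 1.17, 0.1] err 0.0 dq 0.15
ik [0.22, -0.02, 1.97, 0.49, 1.17, -0.03] err 0.0 dq 0.16
ik [0.16, -0.01, 2.0, 0.65, 1.18, -0.16] err 0.0 dq 0.16
ik [0.1, 0.01, 2.02, 0.8, 1.21, -0.29] err 0.0 dq 0.15
ik [0.05, 0.04, 2.04, 0.94, 1.26, -0.41] err 0.0 dq 0.14
ik [0.01, 0.09, 2.05, 1.06, 1.32, -0.52] err 0.0 dq 0.13
ik [0.0, 0.11, 2.05, 1.09, 1.34, -0.54] err 0.0 dq 0.03
```

Call:
apply_moves(rows=[-0.03,0,-0.045,0,0,0,-0.05,0,-0.087,0,0,0,-0.088,0,-0.129,0,0.089,0,-0.1,0,-0.126,0,0.178,0,-0.111,0,-0.122,0,0.267,0,-0.123,0,-0.116,0,0.356,0,-0.133,0,-0.109,0,0.444,0,-0.142,0,-0.1,0,0.533,0,-0.15,0,-0.09,0,0.622,0,-0.156,0,-0.079,0,0.711,0,-0.16,0,-0.068,0,0.8,0,-0.164,0,-0.056,0,0.889,0,-0.165,0,-0.043,0,0.978,0,-0.165,0,-0.04,0,1.0,0,-0.165,0,-0.04,0,1.0,0,-0.165,0,-0.04,0,1.0,0])

```text
t: 6.45
tool_pos: [0.4893, 0.2522, 0.1408]
tool_rot: [-1.531, -1.621, -0.875]
contact_force: [-0.1, -0.2, -2.7]
opening: 0.0594
grip_force: 66.8
```

Run:
```python
from h import *
o=log(); R0=Ro.from_rotvec(o['tool_rot']).as_matrix(); g0=(o['tool_pos']+G*R0[:,2]); print(g0.round(4),o['opening'],o['grip_force'], R0.round(3).tolist())
im,W=snap('scene'); cv2.imwrite('pics/s2.png',cv2.resize(im[90:220,230:400],None,fx=3,fy=3))
w=W.reshape(-1,3); R=down(3.4,60); print('R err deg',np.degrees(np.linalg.norm(Ro.from_matrix(R0.T@R).as_rotvec())))
rows([(tcp((.488,.2995,.042),R),R)]); reach([(tcp((.488,.2995,.042),R),R)])
```

```text
[0.4864 0.2988 0.1137] 0.0594045619498787 66.77585005760193 [[-0.026, 0.998, -0.055], [0.502, 0.06, 0.863], [0.864, -0.005, -0.503]]
R err deg 0.36717983058845743
[-0.1044, 0.0023, 0.0612, -0.002, 0.0019, -0.0017] mm 73 deg 0
ik [-0.0, 0.26, 2.04, 1.13, 1.27, -0.68] err 0.0 dq 0.15
```

View pics/s2.png

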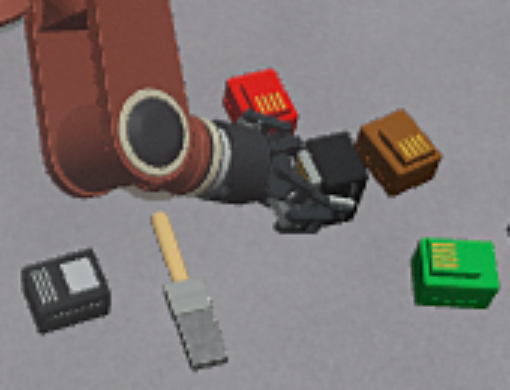

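The scene shows the pack gripped on its end, with the foot facing the gripper. I'll lower it.

Call:
apply_moves(rows=[-0.04,0,0.02,-0.002,0.002,-0.002,-0.08,0.002,0.045,-0.002,0.002,-0.002,-0.104,0.002,0.061,-0.002,0.002,-0.002,-0.104,0.002,0.061,-0.002,0.002,-0.002,-0.104,0.002,0.061,-0.002,0.002,-0.002])

```text
t: 7.0
tool_pos: [0.4913, 0.2532, 0.0703]
tool_rot: [-1.526, -1.623, -0.884]
contact_force: [-1.1, -0.2, -3.6]
opening: 0.0594
grip_force: 66.7
```

Run:
```python
from h import *
o=log(); R0=Ro.from_rotvec(o['tool_rot']).as_matrix(); g0=(o['tool_pos']+G*R0[:,2]); print(g0.round(4))
rows([(o['tool_pos']+[0,0,dz],down(3.4,60)) for dz in (-.001,-.002,-.003)])
```

```text
[0.4885 0.2999 0.0434]
[-0.0014, -0.0, 0.0008, 0.0002, -0.0006, 0.0013] mm 1 deg 0
[-0.0029, -0.0, 0.0017, 0.0002, -0.0006, 0.0013] mm 2 deg 0
[-0.0043, -0.0, 0.0025, 0.0002, -0.0006, 0.0013] mm 3 deg 0
```

Call:
apply_moves(rows=[-0.003,0,0.0017,0,0,0.001,-0.0043,0,0.0025,0,0,0.001,-0.0058,0,0.0034,0,0,0.001,-0.0058,0,0.0034,0,0,0.001,-0.0058,0,0.0034,0,0,0.001])

```text
t: 7.5
tool_pos: [0.4914, 0.253, 0.0667]
tool_rot: [-1.526, -1.619, -0.885]
contact_force: [-2.8, -2.1, 5.3]
opening: 0.0593
grip_force: 67.3
```

The pack has touched the bench. I'll release it, back out along the tool axis, and look.

Call:
apply_moves(rows=[0,0,0,0,0,0,0,0,0,0,0,0,0,0,0,0,0,0,0,0,0,0,0,0,0,0,0,0,0,0,0,0,-0.03,0,0,0,0,0,-0.08,0,0,0,0,0,-0.16,0,0,0,0,0,-0.16,0,0,0], grip=1)

```text
t: 8.4
tool_pos: [0.4989, 0.1666, 0.1166]
tool_rot: [-1.532, -1.622, -0.891]
contact_force: [1.3, 0.3, 1.2]
opening: 0.0853
grip_force: 0.0
```

Run:
```python
from h import *
log(); im,W=snap('top'); w=W.reshape(-1,3)
w=w[np.isfinite(w[:,0])&(np.hypot(w[:,0]-.488,w[:,1]-.3)<.06)]
x=w[(w[:,2]>.068)&(w[:,2]<.09)]; print(len(x),cv2.minAreaRect((x[:,:2]*1000).astype(np.float32)),np.median(x[:,2]))
s,_=snap('scene'); cv2.imwrite('pics/s3.png',cv2.resize(s[90:220,230:400],None,fx=3,fy=3))
R=down(3.4,-30); g=np.array([.488,.305,.042]); t=[((.488,.24,.22),down(3.4,20)),((.488,.37,.24),R),(tcp(g-.07*R[:,2],R),R),(tcp(g,R),R)]
rows(t); reach(t)
```

```text
365 ((488.0700988769531, 298.254150390625), (59.31654739379883, 57.023162841796875), 0.989227831363678) 0.0764347149145379
[0.2124, -0.0073, 0.0148, 0.0017, -0.4452, -0.001] mm 128 deg 40
[0.3493, 0.0049, 0.1857, 0.0012, -1.0008, -0.0018] mm 237 deg 90
[0.216, -0.0016, 0.2569, 0.0012, -1.0008, -0.0018] mm 201 deg 90
[0.0993, -0.0016, 0.2567, 0.0012, -1.0008, -0.0018] mm 165 deg 90
ik [0.19, -0.12, 1.95, 0.36, 1.29, 0.03] err 0.0 dq 0.69
ik [0.67, 0.24, 1.57, -0.42, 1.65, 0.64] err 0.0 dq 0.79
ik [0.67, 0.32, 1.63, -0.42, 1.52, 0.7] err 0.0 dq 0.13
ik [0.62, 0.36, 1.7, -0.44, 1.4, 0.71] err 0.0 dq 0.12
```

View pics/s3.png

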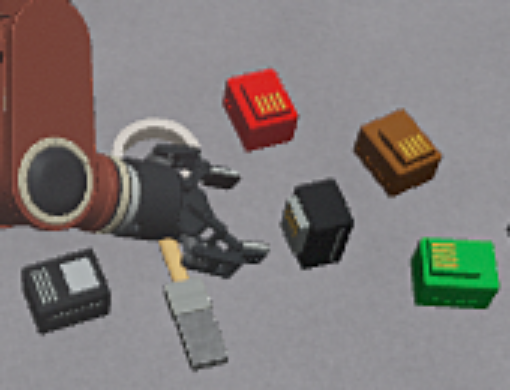

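The scene shows the pack standing on its plain end, contacts up and foot facing -y. Top-view depth puts the shell centre at y≈0.304. I'll go over the top and regrasp at -30°.

Call:
apply_moves(rows=[0.212,-0.007,0.015,0,-0.445,0,0.212,-0.007,0.015,0,-0.445,0,0.212,-0.007,0.015,0,-0.445,0,0.212,-0.007,0.015,0,-0.445,0,0.212,-0.007,0.015,0,-0.445,0,0.349,0.005,0.186,0,-1.0,0,0.349,0.005,0.186,0,-1.0,0,0.349,0.005,0.186,0,-1.0,0,0.349,0.005,0.186,0,-1.0,0,0.349,0.005,0.186,0,-1.0,0,0.349,0.005,0.186,0,-1.0,0,0.349,0.005,0.186,0,-1.0,0,0.349,0.005,0.186,0,-1.0,0,0.216,-0.002,0.257,0,-1.0,0,0.216,-0.002,0.257,0,-1.0,0,0.216,-0.002,0.257,0,-1.0,0])

```text
t: 10.1
tool_pos: [0.4798, 0.3646, 0.1424]
tool_rot: [1.865, 1.98, -0.515]
contact_force: [-1.1, -0.7, -0.3]
opening: 0.0855
grip_force: 0.0
```

Run:
```python
from h import *
o=log(); R0=Ro.from_rotvec(o['tool_rot']).as_matrix(); print((o['tool_pos']+G*R0[:,2]).round(4))
im,W=snap('wrist'); w=W.reshape(-1,3); w=w[np.isfinite(w[:,0])&(np.hypot(w[:,0]-.488,w[:,1]-.3)<.06)]
x=w[(w[:,2]>.072)&(w[:,2]<.085)]; print(len(x),cv2.minAreaRect((x[:,:2]*1000).astype(np.float32)),np.median(x[:,2]))
R=down(3.4,-30); g=np.array([.488,.305,.042]); rows([(tcp(g,R),R)])
```

```text
[0.4808 0.3375 0.0957]
5316 ((489.1123046875, 298.658935546875), (59.92139434814453, 56.755859375), 3.529191493988037) 0.07762377961186767
[-0.0012, 0.0056, 0.1111, -0.0042, 0.0007, 0.0008] mm 67 deg 0
```

Call:
apply_moves(rows=[-0.001,0.006,0.04,-0.004,0,0,-0.001,0.006,0.08,-0.004,0,0,-0.001,0.006,0.111,-0.004,0,0,-0.001,0.006,0.111,-0.004,0,0,-0.001,0.006,0.111,-0.004,0,0])

```text
t: 10.65
tool_pos: [0.49, 0.3348, 0.0941]
tool_rot: [1.864, 1.976, -0.487]
contact_force: [0.9, -0.3, 0.7]
opening: 0.0855
grip_force: 0.0
```

Call:
apply_moves(rows=[0,0,0,0,0,0,0,0,0,0,0,0,0,0,0,0,0,0,0,0,0,0,0,0,0,0,0,0,0,0,0,0,0,0,0,0,0,0,0,0,0,0,0,0,0,0,0,0], grip=0, grip_force=60)

```text
t: 11.45
tool_pos: [0.4894, 0.3355, 0.0938]
tool_rot: [1.862, 1.977, -0.488]
contact_force: [-2.1, 2.2, 5.9]
opening: 0.0597
grip_force: 65.7
```

Run:
```python
from h import *
o=ctrl.get_obs(); R0=Ro.from_rotvec(o['tool_rot']).as_matrix(); g0=(o['tool_pos']+G*R0[:,2]); print(g0.round(4),o['opening'],o['grip_force'])
R=down(3.4,60); print(tcp((.488,.30,.043),R))
rows([(tcp(g0+[0,0,.08],Rr),Rr) for x in (0,90) for Rr in [R0@Ro.from_euler('y',x,degrees=True).as_matrix()]])
```

```text
[0.4913 0.3087 0.0469] 0.05967445109971774 65.65200805664062
[0.49077348 0.25331694 0.07      ]
[-0.0663, 0.001, -0.1157, 0.0, 0.0, 0.0] mm 80 deg 0
[-0.1563, 0.001, -0.0257, -0.0, 1.0, 0.0] mm 95 deg 90
```

Call:
apply_moves(rows=[-0.03,0,-0.045,0,0,0,-0.05,0,-0.087,0,0,0,-0.088,0,-0.129,0,0.089,0,-0.1,0,-0.126,0,0.178,0,-0.111,0,-0.122,0,0.267,0,-0.123,0,-0.116,0,0.356,0,-0.133,0,-0.109,0,0.444,0,-0.142,0,-0.1,0,0.533,0,-0.15,0,-0.09,0,0.622,0,-0.156,0,-0.079,0,0.711,0,-0.16,0,-0.068,0,0.8,0,-0.164,0,-0.056,0,0.889,0,-0.165,0,-0.043,0,0.978,0,-0.165,0,-0.04,0,1.0,0,-0.165,0,-0.04,0,1.0,0,-0.165,0,-0.04,0,1.0,0])

```text
t: 13.05
tool_pos: [0.4928, 0.2605, 0.1614]
tool_rot: [-1.525, -1.627, -0.886]
contact_force: [0.5, 0.9, -3.8]
opening: 0.0594
grip_force: 66.5
```

Run:
```python
from h import *
o=log(); R0=Ro.from_rotvec(o['tool_rot']).as_matrix(); g0=(o['tool_pos']+G*R0[:,2]); print(g0.round(4),o['opening'],o['contact_force'])
R=down(3.5,60); t=[(tcp((.49,.30,z),R),R) for z in (.06,.042)]; rows(t)
s,_=snap('scene'); cv2.imwrite('pics/s4.png',cv2.resize(s[90:220,230:400],None,fx=3,fy=3))
```

```text
[0.49   0.3071 0.1343] 0.05941572851140863 [ 0.52709828  0.87562315 -3.76770753]
[-0.1133, -0.0013, 0.0517, 0.0012, 0.0003, 0.003] mm 75 deg 0
[-0.1392, -0.0014, 0.0667, 0.0012, 0.0003, 0.003] mm 93 deg 0
```

View pics/s4.png

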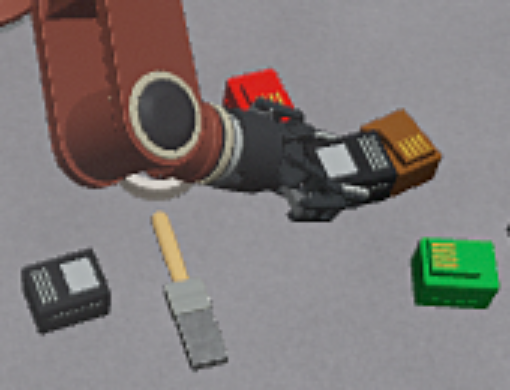

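The pack is now right way up, showing its plate and ridges. I'll lower it to the bench.

Call:
apply_moves(rows=[-0.04,0,0.02,0,0,0.003,-0.08,0,0.04,0,0,0.003,-0.113,-0.001,0.052,0,0,0.003,-0.139,-0.001,0.067,0,0,0.003,-0.139,-0.001,0.067,0,0,0.003,-0.139,-0.001,0.067,0,0,0.003])

```text
t: 13.7
tool_pos: [0.4936, 0.2542, 0.0702]
tool_rot: [-1.526, -1.623, -0.885]
contact_force: [0.5, -0.2, -3.5]
opening: 0.0593
grip_force: 66.6
```

Call:
apply_moves(rows=[-0.0015,0,0.0008,0,0,0,-0.003,0,0.0017,0,0,0,-0.0043,0,0.0025,0,0,0,-0.0058,0,0.0034,0,0,0,-0.0058,0,0.0034,0,0,0])

```text
t: 14.2
tool_pos: [0.4935, 0.2539, 0.0662]
tool_rot: [-1.526, -1.62, -0.886]
contact_force: [-0.8, -2.1, 0.9]
opening: 0.0592
grip_force: 67.1
```

Call:
apply_moves(rows=[-0.0015,0,0.0008,0,0,0,-0.0015,0,0.0008,0,0,0])

```text
t: 14.4
tool_pos: [0.4936, 0.2539, 0.066]
tool_rot: [-1.523, -1.619, -0.887]
contact_force: [-3.2, -5.2, 8.0]
opening: 0.0596
grip_force: 67.7
```

Call:
apply_moves(rows=[0,0,0,0,0,0,0,0,0,0,0,0,0,0,0,0,0,0,0,0,0,0,0,0,0,0,0,0,0,0,0,0,-0.03,0,0,0,0,0,-0.08,0,0,0,0,0,-0.16,0,0,0,0,0,-0.16,0,0,0], grip=1)

```text
t: 15.3
tool_pos: [0.5011, 0.1676, 0.1152]
tool_rot: [-1.531, -1.623, -0.892]
contact_force: [1.1, -0.4, 0.3]
opening: 0.0854
grip_force: 0.0
```

Run:
```python
from h import *
log()
t=[((.491,.25,.24),down(3.5,20)),((.491,.30,.20),down(3.5))]
rows(t); reach(t)
```

```text
[0.2492, -0.0077, 0.0157, 0.0065, -0.4447, -0.0003] mm 150 deg 40
[0.233, -0.0037, 0.1211, 0.0065, -0.6669, -0.0015] mm 158 deg 60
ik [0.21, -0.12, 1.92, 0.36, 1.31, 0.06] err 0.0 dq 0.72
ik [0.42, 0.02, 1.82, 0.0, 1.3, 0.36] err 0.0 dq 0.36
```

Call:
apply_moves(rows=[0.249,-0.008,0.016,0.006,-0.445,0,0.249,-0.008,0.016,0.006,-0.445,0,0.249,-0.008,0.016,0.006,-0.445,0,0.249,-0.008,0.016,0.006,-0.445,0,0.249,-0.008,0.016,0.006,-0.445,0,0.233,-0.004,0.121,0.006,-0.667,-0.001,0.233,-0.004,0.121,0.006,-0.667,-0.001,0.233,-0.004,0.121,0.006,-0.667,-0.001,0.233,-0.004,0.121,0.006,-0.667,-0.001,0.233,-0.004,0.121,0.006,-0.667,-0.001,0.233,-0.004,0.121,0.006,-0.667,-0.001,0.233,-0.004,0.121,0.006,-0.667,-0.001])

```text
t: 16.5
tool_pos: [0.4879, 0.3022, 0.1972]
tool_rot: [-2.146, -2.287, 0.005]
contact_force: [0.3, 0.1, -0.4]
opening: 0.085
grip_force: 0.0
```

Run:
```python
from h import *
log(); im,W=snap('wrist','w2.png'); w=W.reshape(-1,3); w=w[np.isfinite(w[:,0])&(np.hypot(w[:,0]-.49,w[:,1]-.3)<.08)]
x=w[(w[:,2]>.048)&(w[:,2]<.066)]; r=cv2.minAreaRect((x[:,:2]*1000).astype(np.float32)); print(len(x),r,np.median(x[:,2]))
A=np.c_[x[:,:2],np.ones(len(x))]; print('slope',np.linalg.lstsq(A,x[:,2],rcond=None)[0])
R=down(3.5); t=[(tcp((r[0][0]/1e3,r[0][1]/1e3,z),R),R) for z in (.09,.038)]; rows(t); reach(t)
```

```text
9477 ((490.7412109375, 308.4619445800781), (60.112693786621094, 77.69091796875), 3.9379539489746094) 0.05579478385595113
slope [ 0.00191264 -0.00850464  0.05738509]
[0.0099, 0.0059, 0.0888, -0.0037, -0.0011, 0.0015] mm 54 deg 0
[0.0098, 0.0064, 0.1755, -0.0037, -0.0011, 0.0015] mm 106 deg 0
ik [0.43, 0.1, 1.85, 0.0, 1.2, 0.37] err 0.0 dq 0.1
ik [0.43, 0.17, 1.86, 0.0, 1.11, 0.37] err 0.0 dq 0.09
```

View pics/w2.png

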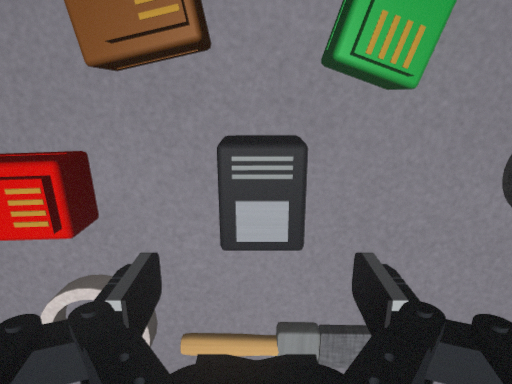

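The wrist view shows the pack level and right way up at (262,192). Its centre is (0.4907, 0.3085) and own x points to about -86.3°. I'll grasp it vertically.

Call:
apply_moves(rows=[0.01,0.006,0.06,-0.004,-0.001,0.004,0.01,0.006,0.12,-0.004,-0.001,0.004,0.01,0.006,0.172,-0.004,-0.001,0.004,0.01,0.006,0.172,-0.004,-0.001,0.004,0.01,0.006,0.172,-0.004,-0.001,0.004])

```text
t: 17.05
tool_pos: [0.4903, 0.3088, 0.094]
tool_rot: [2.156, 2.285, -0.001]
contact_force: [1.1, 0.9, 1.2]
opening: 0.085
grip_force: 0.0
```

Call:
apply_moves(rows=[0,0,0,0,0,0,0,0,0,0,0,0,0,0,0,0,0,0,0,0,0,0,0,0,0,0,0,0,0,0,0,0,0,0,0,0,0,0,0,0,0,0,0,0,0,0,0,0], grip=0, grip_force=50)

```text
t: 17.85
tool_pos: [0.4917, 0.31, 0.0967]
tool_rot: [2.154, 2.284, 0.006]
contact_force: [-0.4, 0.1, 6.8]
opening: 0.0596
grip_force: 56.4
```

Run:
```python
from h import *
o=log(); R0=Ro.from_rotvec(o['tool_rot']).as_matrix(); g=o['tool_pos']+G*R0[:,2]
print(g.round(4),'y ang',np.degrees(np.arctan2(R0[1,1],R0[0,1])),'z',R0[:,2].round(4),o['opening'],o['grip_force'],o['tool_pos'])
print('pack in tool', (R0.T@(np.array([.4907,.3085,.033])-o['tool_pos'])).round(4))
t=[((.49,.30,.22),R0),((.56,.0,.25),down(-8)),((.545,-.14,.24),down(-19.5))]
rows(t); reach(t)
```

```text
[0.4919 0.31   0.0427] y ang 3.35063021448644 z [ 0.0039  0.0014 -1.    ] 0.05960469191010941 56.36169791221619 [0.49170771 0.30997628 0.09671782]
pack in tool [-0.0015 -0.0013  0.0637]
[-0.0162, -0.003, -0.2055, 0.0, 0.0, 0.0] mm 124 deg 0
[-0.5221, 0.0844, -0.2557, 0.0024, -0.001, 0.1261] mm 352 deg 11
[-0.7536, 0.0458, -0.2395, 0.0023, -0.0012, 0.2539] mm 475 deg 23
ik [0.42, -0.0, 1.81, -0.0, 1.33, 0.36] err 0.0 dq 0.22
ik [-0.13, -0.06, 1.82, -0.0, 1.39, 0.01] err 0.0 dq 0.55
ik [-0.38, -0.05, 1.82, -0.0, 1.37, -0.04] err 0.0 dq 0.25
```

Call:
apply_moves(rows=[0,0,-0.05,0,0,0,0,0,-0.12,0,0,0,-0.016,-0.003,-0.2,0,0,0,-0.08,0.01,-0.22,0,0,0.02,-0.15,0.02,-0.24,0,0,0.04,-0.22,0.035,-0.25,0,0,0.055,-0.29,0.045,-0.255,0,0,0.07,-0.36,0.06,-0.255,0,0,0.09,-0.43,0.07,-0.255,0,0,0.11,-0.5,0.08,-0.255,0,0,0.13,-0.56,0.08,-0.255,0,0,0.16,-0.62,0.07,-0.255,0,0,0.19,-0.69,0.06,-0.25,0,0,0.22,-0.753,0.046,-0.25,0.002,-0.001,0.254,-0.753,0.046,-0.25,0.002,-0.001,0.254])

```text
t: 19.35
tool_pos: [0.5431, -0.1439, 0.2436]
tool_rot: [2.571, 1.806, -0.008]
contact_force: [0.6, 0.8, -4.6]
opening: 0.059
grip_force: 56.3
```

Run:
```python
from h import *
o=log(); print(o['opening'],o['contact_force'],o['q'].round(2))
t=[((.53,-.36,.25),down(-19.5))]; rows(t); reach(t)
```

```text
0.058954377326385456 [ 0.56853892  0.76064798 -4.602253  ] [-0.39 -0.05  1.82 -0.    1.38 -0.04]
[-0.3462, 0.1016, -0.0093, -0.0018, 0.0029, -0.0037] mm 217 deg 0
ik [-0.71, 0.13, 1.63, -0.0, 1.39, -0.37] err 0.0 dq 0.33
```

Call:
apply_moves(rows=[-0.07,0.02,-0.01,0,0,0,-0.14,0.04,-0.01,0,0,0,-0.21,0.06,-0.01,0,0,0,-0.28,0.08,-0.01,0,0.003,-0.003,-0.346,0.1,-0.01,0,0.003,-0.003,-0.346,0.1,-0.01,0,0.003,-0.003,-0.346,0.1,-0.01,0,0.003,-0.003,-0.346,0.1,-0.01,0,0.003,-0.003])

```text
t: 20.15
tool_pos: [0.5315, -0.3545, 0.2499]
tool_rot: [-2.557, -1.818, -0.001]
contact_force: [-0.7, 0.9, -3.3]
opening: 0.0589
grip_force: 56.4
```

Run:
```python
from h import *
o=log(); R0=Ro.from_rotvec(o['tool_rot']).as_matrix()
im,W=snap('wrist','w3.png'); np.save('w3.npy',W); w=W.reshape(-1,3); w=w[np.isfinite(w[:,0])&(np.hypot(w[:,0]-.56,w[:,1]+.27)<.11)]
for n,lo,hi,rad in (('plinth',.024,.036,.12),('disp',.038,.048,.12),('recess',.010,.024,.05)):
    x=w[(w[:,2]>lo)&(w[:,2]<hi)&(np.hypot(w[:,0]-.562,w[:,1]+.27)<rad)]
    if len(x): print(n,len(x),cv2.minAreaRect((x[:,:2]*1000).astype(np.float32)),np.median(x[:,2]))
T=(W-o['tool_pos'])@R0; m=(np.abs(T[...,2]-.05)<.03)&(np.abs(T[...,0])<.06)&(np.abs(T[...,1])<.034)
x=T[m]; print('held',len(x),np.nanpercentile(x,[1,50,99],axis=0).round(4).tolist())
```

```text
plinth 12896 ((561.369140625, -278.101806640625), (127.85997772216797, 110.5313720703125), 70.67039489746094) 0.029741641139735944
disp 4107 ((545.7471313476562, -322.30718994140625), (30.087238311767578, 100.04325103759766), 70.817626953125) 0.041827937159056444
recess 4095 ((563.9733276367188, -270.38128662109375), (58.064273834228516, 48.24174880981445), 70.7225112915039) 0.015884248315918365
held 28895 [[-0.0286, -0.0322, 0.0285], [0.011, 0.0001, 0.0411], [0.0375, 0.0322, 0.0756]]
```

View pics/w3.png

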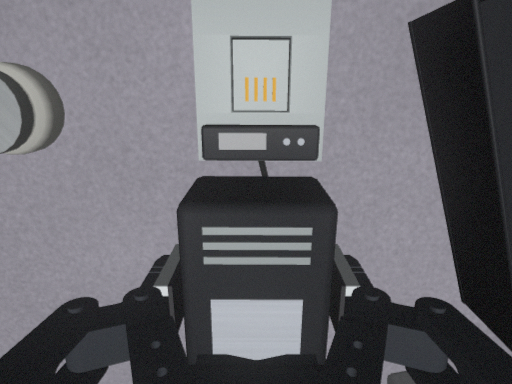

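The wrist view shows the recess at (261,75) and the display at (261,142). The recess centre is (0.5640, -0.2704) and own x points to 250.7°, which matches the display. The bay is therefore at (0.5666, -0.2628). I'll move above it.

Run:
```python
from h import *
R=down(-19.3); t=[((.5671,-.2614,z),R) for z in (.25,.165)]; rows(t); reach(t)
```

```text
[0.1657, 0.0051, 0.0006, -0.002, -0.0018, 0.0017] mm 99 deg 0
[0.1653, 0.0055, 0.1422, -0.002, -0.0018, 0.0017] mm 131 deg 0
ik [-0.55, 0.09, 1.67, 0.0, 1.39, -0.21] err 0.0 dq 0.16
ik [-0.55, 0.17, 1.73, -0.0, 1.24, -0.21] err 0.0 dq 0.14
```

Call:
apply_moves(rows=[0.06,0.002,0,0,0,0,0.12,0.005,0,-0.002,-0.002,0.002,0.165,0.005,0.03,-0.002,-0.002,0.002,0.165,0.005,0.08,-0.002,-0.002,0.002,0.165,0.005,0.142,-0.002,-0.002,0.002,0.165,0.005,0.142,-0.002,-0.002,0.002,0.165,0.005,0.142,-0.002,-0.002,0.002,0.165,0.005,0.142,-0.002,-0.002,0.002])

```text
t: 21.0
tool_pos: [0.568, -0.2634, 0.1682]
tool_rot: [2.56, 1.813, 0.002]
contact_force: [-0.0, 0.9, -2.8]
opening: 0.0592
grip_force: 56.5
```

Run:
```python
from h import *
R=down(-19.3); t=[((.5671,-.2614,z),R) for z in (.140,.129,.1185,.117)]; rows(t); log()
```

```text
[0.0028, -0.0028, 0.0471, 0.003, 0.0012, -0.001] mm 28 deg 0
[0.0028, -0.0029, 0.0654, 0.003, 0.0012, -0.001] mm 39 deg 0
[0.0029, -0.003, 0.0829, 0.003, 0.0012, -0.001] mm 50 deg 0
[0.0029, -0.003, 0.0854, 0.003, 0.0012, -0.001] mm 51 deg 0
```

Call:
apply_moves(rows=[0.003,-0.003,0.02,0.003,0.001,-0.001,0.003,-0.003,0.035,0.003,0.001,-0.001,0.003,-0.003,0.047,0.003,0.001,-0.001,0.003,-0.003,0.056,0.003,0.001,-0.001,0.003,-0.003,0.065,0.003,0.001,-0.001,0.003,-0.003,0.065,0.003,0.001,-0.001,0.003,-0.003,0.065,0.003,0.001,-0.001])

```text
t: 21.7
tool_pos: [0.5657, -0.2609, 0.1264]
tool_rot: [-2.56, -1.815, 0.003]
contact_force: [-0.6, 0.6, -2.8]
opening: 0.0591
grip_force: 56.7
```

Run:
```python
from h import *
R=down(-19.3); t=[((.5671,-.2614,z),R) for z in (.123,.1185,.116)]; rows(t); log()
```

```text
[-0.0, 0.0025, 0.0056, -0.0026, -0.0004, -0.0003] mm 4 deg 0
[-0.0, 0.0026, 0.0131, -0.0026, -0.0004, -0.0003] mm 8 deg 0
[-0.0, 0.0026, 0.0173, -0.0026, -0.0004, -0.0003] mm 10 deg 0
```

Call:
apply_moves(rows=[0,0.002,0.003,0,0,0,0,0.002,0.006,0,0,0,0,0.002,0.009,0,0,0,0,0.002,0.011,0,0,0,0,0.002,0.013,0,0,0,0,0.002,0.013,0,0,0,0,0.002,0.013,0,0,0])

```text
t: 22.4
tool_pos: [0.5668, -0.2612, 0.1186]
tool_rot: [-2.56, -1.815, 0.003]
contact_force: [-0.3, 0.3, -3.2]
opening: 0.0593
grip_force: 56.7
```

Call:
apply_moves(rows=[0,0,0.0015,0,0,0,0,0,0.003,0,0,0,0,0,0.003,0,0,0])

```text
t: 22.7
tool_pos: [0.5669, -0.2613, 0.117]
tool_rot: [-2.56, -1.815, 0.003]
contact_force: [0.4, 0.4, -3.6]
opening: 0.0593
grip_force: 56.6
```

The foot is well into the recess with no contact yet. I'll lower until the shell touches the plinth.

Call:
apply_moves(rows=[0,0,0.0015,0,0,0,0,0,0.003,0,0,0,0,0,0.003,0,0,0])

```text
t: 23.0
tool_pos: [0.567, -0.2614, 0.1169]
tool_rot: [-2.56, -1.815, 0.003]
contact_force: [-5.9, 2.0, 7.4]
opening: 0.0592
grip_force: 57.8
```

Contact came at the expected height, z = 0.117. I'll release and rise.

Call:
apply_moves(rows=[0,0,0,0,0,0,0,0,0,0,0,0,0,0,0,0,0,0,0,0,0,0,0,0,0,0,0,0,0,0,0,0,-0.02,0,0,0,0,0,-0.06,0,0,0,0,0,-0.13,0,0,0,0,0,-0.2,0,0,0,0,0,-0.2,0,0,0,0,0,-0.2,0,0,0], grip=1)

```text
t: 24.1
tool_pos: [0.568, -0.2619, 0.238]
tool_rot: [2.562, 1.817, -0.0]
contact_force: [-0.8, -0.3, -0.9]
opening: 0.0853
grip_force: 0.0
```

Run:
```python
from h import *
log(); im,W=snap('wrist','w4.png'); w=W.reshape(-1,3); w=w[np.isfinite(w[:,0])&(np.hypot(w[:,0]-.5666,w[:,1]+.2628)<.07)]
x=w[(w[:,2]>.065)&(w[:,2]<.09)]; print(len(x),cv2.minAreaRect((x[:,:2]*1000).astype(np.float32)),np.median(x[:,2]))
A=np.c_[x[:,:2],np.ones(len(x))]; print('slope',np.linalg.lstsq(A,x[:,2],rcond=None)[0])
im,W=snap('top'); w=W[195:230,240:285].reshape(-1,3); x=w[w[:,2]>.045]; print('B',cv2.minAreaRect((x[:,:2]*1000).astype(np.float32)))
```

```text
7900 ((566.8963623046875, -262.6177673339844), (77.15190887451172, 60.19908905029297), 70.43328094482422) 0.0757440547337325
slope [-0.00339611 -0.01197066  0.07438594]
B ((512.611083984375, 25.204124450683594), (59.57447814941406, 77.46063232421875), 7.971394062042236)
```

View pics/w4.png

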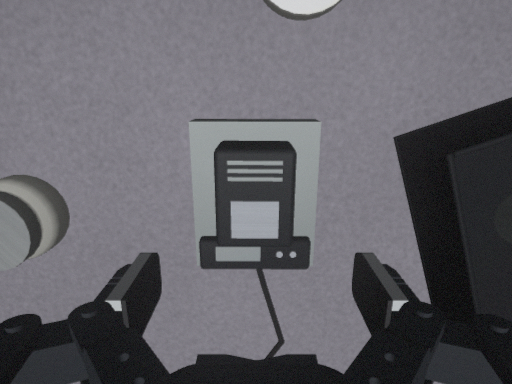

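The wrist view shows the pack seated level at (255,190), plate towards the display, within 0.5 mm of the bay point. Its top is at 0.076 m, so it is fully home. The full pack has not moved.

```bash
python3 -c "
from station import ctrl
print(ctrl.finish_job())"
```

```text
the job is handed in; nothing more can be done
None
```

The empty pack is right way up and fully home in the charger bay, contact end towards the display and released. My last camera check put it within about 0.5 mm of the bay point with the other pack unmoved; the job is handed in, but no verdict came back.

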